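Make up the gauge block pair kit and the bore kit

ROBOT

A 6-joint arm with a two-finger parallel gripper is mounted at the origin on a cart in front of the work surface, level with it; the furniture and walls round the work are solid. World frame = base frame: x ahead of the robot, y to its left, z up, the work surface at z = 0. Lengths are in m, angles in rad, forces in N, time in s.
With the tool pointing down it reaches from about 0.35 to 0.875 m from the base axis. Payload 4.2 kg.
Tool frame: the origin (TCP) lies midway between the tips of the shut fingers; the grasp point (between the pads) lies 19 mm behind it; z points along the fingers, y is the line along which they close (so a half turn about z gives the same grasp; the last joint's range is limited). The gripper opens to 87 mm and grips with 3 to 60 N. Pads are 19 mm wide; open, the fingers measure 117 mm over their backs; the gripper's body (75 mm by 190 mm) begins 51 mm behind the grasp point.
Start: joints at [-1.075, 0.385, 0.008, 0, -1.194, -0.259], TCP at [0.147, -0.608, 0.223] pointing down, gripper open.
Joint ranges: [-3.14, 3.14], [-1.21, 2.06], [-1.07, 1.41], [-3.16, 2.05], [-2.99, -0.16], [-3.1, 3.1]. Speed limits (rad/s): [2.79, 2.79, 3.14, 3.14, 3.14, 3.14].

INTERFACE

Orientations are given as a rotation vector (axis times angle).
In Python, from cell import ctrl, cams gives the robot as it stands. The module is installed in compiled form; this text tells all that it offers.
- The arm moves only by the tool carry_out, never from a script. Its argument "increments" is a list of rows, each an object of numbers: "wx", "wy", "wz": the turn, a rotation vector about the tool's x, y, z in units of 5 degrees (1.0 is 5 degrees); "x", "y", "z": the shift along the tool's x, y, z in units of 30 mm (1.0 is 30 mm); "claw": the opening, from 0 (shut) to 1 (fully open). A call has 1 to 8 rows; each row is the pose to reach, as a shift and turn from the pose commanded when the call began, along the tool's axes at that moment; what a row does not reach only later rows make up. A row lasts 1/12 s, in which the tool goes at most 41.7 mm and 7.16 degrees, less where a joint would pass 70% of its speed; a pose out of reach is approached as far as the arm can. A call with a gripper value outside its range is refused whole. The fingers move at their own pace and stop on an object; "newtons" is the grip in N (left out, the last holds). Time passes only in rows, so rows that repeat a pose let the fingers close. It gives the time, the measured TCP pose, the force, the opening and the grip force at its end, in the units of the state.
- ctrl.get_obs(): the state, without advancing time (a new reading comes with each control period).
- cams.capture(name): name is "scene" or "top" or "wrist"; returns a dict with "frame" (480x640x3 uint8, red, green, blue), "z_map" (480x640 float32, m along the optical axis (not along the pixel's ray), 0 where there is no reading), "fovy" (degrees; the focal length in pixels is half the picture's height over the tangent of half this angle, whatever the lens; pixels are square), "cx", "cy" (the principal point, pixels), "pose" (4x4, takes a point from camera to world coordinates). Camera axes: x right, y down, z forward; pixel columns grow to the right and rows downward; lengths in m; the calibration is good to about 2 mm. The wrist camera is an equidistant fisheye: a pixel r from the principal point sees the ray r / f radians off the axis. A picture is of the moment at which its call begins.
- ctrl.finish_job(): hands the job in; it is judged then, once.
The state is a dict: "time_s": time; "joint_positions": joint angles; "joint_vel": joint speeds; "effort": joint torques, N m; "tcp_pos": TCP position; "ee_rot": TCP orientation; "contact_force": force on the tool from outside, world axes, zero at the start; "moment": the same for the moment, N m; "opening": finger opening in m; "finger_force": force on a finger pad.
Only numpy, scipy, OpenCV 4.12 (cv2) and the standard library are available. Lean on these libraries where they do the work, as an engineer would, in place of code of your own. Each camera call takes 0.05 s, during which the arm holds its last target. There are 200 camera calls.

TASK

Make up two kits from the stock on the worktop. Block kit: lay the two gauge blocks flat on the pivoting rocker tray, one in each pan inside its rim, so that the tray ends up level. Bore kit: lay the ring gauge flat in the wide bay of the grey two-bay tray and stand the taller of the two screw-cap lens cases upright in its narrow bay; leave the shorter lens case standing where it is.

Things in the scene. Friction and masses are not known exactly. Their poses are not given: they have to be found in the camera images.
- block_a: Plain grey steel gauge block, 60 (its x) x 34 (its y) x 24 mm high, 0.37 kg, lying flat; grasp across the 34 mm width. Origin: centre of its underside. The two gauge blocks are alike and either may go in either pan.
- block_b: Plain grey steel gauge block, 60 (its x) x 34 (its y) x 24 mm high, 0.37 kg, lying flat; grasp across the 34 mm width. Origin: centre of its underside. The two gauge blocks are alike and either may go in either pan.
- ring: Steel ring gauge, a flat thick ring of outside diameter 62 mm and 16 mm high, lying flat, about 0.24 kg; grasp across the outside. Origin: centre of its underside.
- case_tall: The taller screw-cap lens case: cream round body 37 mm across with a ribbed black cap 39 mm across, 60 mm high in all (cap from 38 to 60 mm), standing upright, about 0.05 kg. Origin: centre of its underside.
- case_short: The shorter screw-cap lens case, of the same look and diameter but 50 mm high; not part of either kit, it stays where it stands. Origin: centre of its underside. (A plain all-black eye loupe 39 mm across and 41 mm high stands in the same row, also not needed.)
- pan_a (a point): Rectangular aluminium pan on one end of the rocker tray, inside 82 (its x, across the beam) x 50 mm (its y, along the beam), rim 6 mm high and 3 mm thick. Origin: centre of the pan's floor, 39 mm above the worktop and 80 mm from the pivot when level. It dips up to 8 mm under load, and its axes tilt with it.
- pan_b (a point): Rectangular aluminium pan on the other end of the rocker tray, inside 82 (its x, across the beam) x 50 mm (its y, along the beam), rim 6 mm high and 3 mm thick. Origin: centre of the pan's floor, 39 mm above the worktop and 80 mm from the pivot when level. It dips up to 8 mm under load, and its axes tilt with it.
- rocker (a joint): Tilt of the rocker tray about its central pivot, rad: 0 is level, stops at -0.1 and 0.1; positive lifts pan_a. A weak centring spring (1.2 N m/rad) holds it level when empty or evenly loaded; one block alone tips it to the stop. The stand is fixed to the worktop.
- bay_wide: Wide, square bay of the grey two-bay kit tray fixed to the worktop, inside 84 (its x) x 84 mm (its y); rim 4 mm high and 4 mm thick. Origin: centre of the bay's floor, 8 mm above the worktop. The other bay's centre is 80 mm away along its -y.
- bay_narrow: Narrow bay of the grey two-bay kit tray fixed to the worktop, inside 84 (its x) x 60 mm (its y); rim 4 mm high and 4 mm thick. Origin: centre of the bay's floor, 8 mm above the worktop. The other bay's centre is 80 mm away along its +y.
Mind the look-alikes: they are no part of the job. What is shaped like the case_tall but pink is not meant. Leave any blue look-alike of the block_b alone.

How it is judged:
At the end, for the whole second after the job is handed in: One gauge block flat in each pan (within 14 mm across, 12 mm along the beam), rocker level within 0.06 rad; ring flat in the wide bay (15 mm), tall case upright in the narrow bay (25 by 14 mm), each on the floor; short case within 25 mm of its start; all released, at rest (((x of block_a in the frame of pan_a between -0.014 and 0.014 m and y of block_a in the frame of pan_a between -0.012 and 0.012 m and z of block_a in the frame of pan_a between -0.004 and 0.003 m and angle between each of block_a, block_b's own z axis and vertical below 0.15 rad and x of block_b in the frame of pan_b between -0.014 and 0.014 m and y of block_b in the frame of pan_b between -0.012 and 0.012 m and z of block_b in the frame of pan_b between -0.004 and 0.003 m) or (x of block_a in the frame of pan_b between -0.014 and 0.014 m and y of block_a in the frame of pan_b between -0.012 and 0.012 m and z of block_a in the frame of pan_b between -0.004 and 0.003 m and angle between each of block_a, block_b's own z axis and vertical below 0.15 rad and x of block_b in the frame of pan_a between -0.014 and 0.014 m and y of block_b in the frame of pan_a between -0.012 and 0.012 m and z of block_b in the frame of pan_a between -0.004 and 0.003 m)) and x of ring in the frame of bay_wide between -0.015 and 0.015 m and y of ring in the frame of bay_wide between -0.015 and 0.015 m and z of ring in the frame of bay_wide between -0.004 and 0.003 m and angle between each of ring, case_tall, case_short's own z axis and vertical below 0.15 rad and x of case_tall in the frame of bay_narrow between -0.025 and 0.025 m and y of case_tall in the frame of bay_narrow between -0.014 and 0.014 m and z of case_tall in the frame of bay_narrow between -0.004 and 0.003 m and value of joint rocker between -0.06 and 0.06 rad and distance of case_short from where it was at the start of the episode below 0.025 m and linear speed of each of block_a, block_b, ring, case_tall, case_short below 0.02 m/s); the robot touches nothing.
It fails at once if the short lens case is moved by more than 25 mm or knocked over (distance of case_short from where it was at the start of the episode above 0.025 m or angle between case_short's own z axis and vertical above 0.5 rad).
It also fails if it takes over 99 s, if anything falls off the work surface, if the arm or the gripper's body presses on something with over 40 N, if the wrist force passes 120 N, or if a joint passes its speed limit or range.

## Working session

There is one attempt and no reset: what is moved stays moved. The work goes in short steps, Python scripts to look and compute and a tool call to move; the robot and the scene stay as the last step left them, time stands still between calls to the robot, and variables do not carry over. Pictures are saved under pics/ and viewed, at most 14 in all, crops included, and the job is handed in when it is done.

Besides the shell and the picture viewer there is one more tool, called as a command line: name --argument value ..., lists and objects as JSON in quotes. carry_out: Moves the arm, as the interface text tells. Its arguments: {"type":"object","properties":{"increments":{"type":"array","items":{"type":"object","properties":{"wx":{"type":"number"},"wy":{"type":"number"},"wz":{"type":"number"},"x":{"type":"number"},"y":{"type":"number"},"z":{"type":"number"},"claw":{"type":"number"}}}},"newtons":{"type":"number"}},"required":["increments"]}

```bash
mkdir -p pics; cat > h.py <<'E'
import numpy as np, cv2
from cell import ctrl, cams
from scipy.spatial.transform import Rotation as R
def cap(n):
    c=cams.capture(n); np.savez(''+n+'.npz',**c); return c
def cloud(c):
    f=240/np.tan(np.radians(c['fovy'])/2); z=c['z_map']; v,u=np.mgrid[:480,:640]
    P=np.stack([(u-c['cx'])/f*z,(v-c['cy'])/f*z,z],-1)
    return P@c['pose'][:3,:3].T+c['pose'][:3,3]
E
python3 - <<'E'
from h import *
print(ctrl.get_obs())
for n in('top','scene'):
    c=cap(n); cv2.imwrite(f'pics/{n}0.png',c['frame'][...,::-1]); print(n,c['fovy'],c['pose'].round(3).tolist())
E
```

```text
{'time_s': 0.0, 'joint_positions': array([-1.07540412e+00,  3.85569539e-01,  6.58449638e-03, -4.85979788e-04,
       -1.19404007e+00, -2.58631015e-01]), 'joint_vel': array([ 0.00091986,  0.00016869,  0.00122351,  0.00046621, -0.00073665,
        0.00096218]), 'effort': array([-6.10755396e-04, -3.90666032e+01,  1.87405854e+01,  4.21992168e+00,
        1.09661574e-02, -1.89407056e-04]), 'tcp_pos': array([ 0.14647436, -0.60694397,  0.22143756]), 'ee_rot': array([ 0.37070841, -3.11923882, -0.00351584]), 'contact_force': array([-0.53044145,  0.33036329, -0.60860046]), 'moment': array([ 0.01921794,  0.02259422, -0.02929088]), 'finger_force': 0.0, 'opening': 0.08685133954097464}
top 43.085801274916065 [[0.029, -0.99, 0.138, 0.342], [-1.0, -0.03, -0.004, -0.029], [0.008, -0.138, -0.99, 1.333], [0.0, 0.0, 0.0, 1.0]]
scene 53.32215558549019 [[-0.84, -0.338, 0.424, 0.066], [-0.542, 0.504, -0.673, 0.704], [0.014, -0.795, -0.607, 0.753], [0.0, 0.0, 0.0, 1.0]]
```

View pics/top0.png

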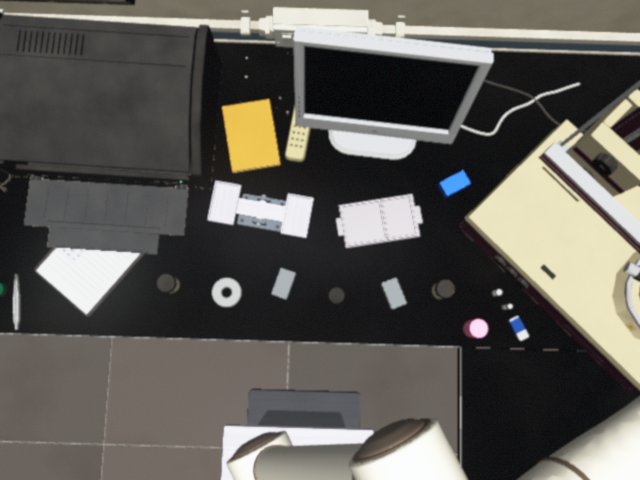

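View pics/scene0.png

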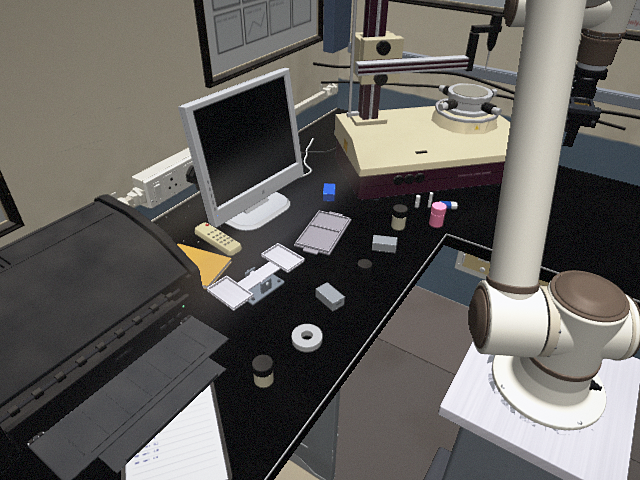

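Top view: gauge blocks at (284,284) and (394,293), with a blue look-alike at (455,183). The ring is at (227,292). Cream and black cases are at (168,284) and (445,289); the loupe at (337,295) and the pink case at (477,328) are not wanted. The rocker is at (260,210) and the two-bay tray at (380,220). Next I measure them.

```bash
python3 - <<'E'
from h import *
c=dict(np.load('top.npz')); P=cloud(c)
print('table',np.median(P[300:315,240:260,2]))
for n,(u,v),r,zm in [('A',(284,284),20,.012),('B',(394,293),20,.012),('ring',(227,292),22,.008),('c1',(168,284),18,.02),('c2',(445,289),18,.02),('loupe',(337,295),16,.02),('tray',(380,220),52,.005),('rock',(260,210),56,.03)]:
    W=P[v-r:v+r,u-r:u+r].reshape(-1,3); W=W[(W[:,2]>zm)&(W[:,2]<.09)]
    zt=np.percentile(W[:,2],97)
    T=W[W[:,2]>zt-.008] if n not in('tray','rock') else W
    (cx,cy),(w,h),a=cv2.minAreaRect((T[:,:2]*1000).astype(np.float32))
    print(n,len(T),'ztop %.4f'%zt,'med',np.median(T,0).round(4),'rect',round(cx,1),round(cy,1),round(w,1),round(h,1),round(a,1))
f=c['frame']; 
def crop(u,v,r=36): return cv2.resize(f[v-r:v+r,u-r:u+r],(266,266),interpolation=cv2.INTER_CUBIC)
s=dict(np.load('scene.npz'))['frame']
g=lambda u,v,r=28: cv2.resize(s[v-r:v+r,u-r:u+r],(266,266),interpolation=cv2.INTER_CUBIC)
im=np.vstack([np.hstack([crop(168,284),crop(445,289),crop(337,295)]),np.hstack([g(263,371),g(400,218),g(262,280,50)])])
cv2.imwrite('pics/crop1.png',im[...,::-1])
E
```

```text
table -0.00025959402282027533
A 379 ztop 0.0284 med [0.4535 0.0454 0.0239] rect 452.5 45.2 34.1 60.0 72.0
B 408 ztop 0.0276 med [ 0.4392 -0.1935  0.0234] rect 438.6 -193.8 59.4 34.5 23.3
ring 479 ztop 0.0205 med [0.43   0.169  0.0159] rect 430.3 167.9 58.7 61.2 0.7
c1 237 ztop 0.0539 med [0.4436 0.2918 0.0495] rect 443.4 291.7 37.0 35.4 47.2
c2 248 ztop 0.0631 med [ 0.4485 -0.2972  0.0593] rect 448.6 -296.9 36.7 37.3 45.4
loupe 172 ztop 0.0433 med [ 0.4295 -0.0695  0.0387] rect 429.5 -69.6 32.1 30.0 2.6
tray 2696 ztop 0.0142 med [ 0.5993 -0.1606  0.0081] rect 604.7 -162.7 232.4 224.9 3.3
rock 3133 ztop 0.0547 med [0.6125 0.1076 0.038 ] rect 640.4 106.9 238.8 146.5 81.5
```

View pics/crop1.png

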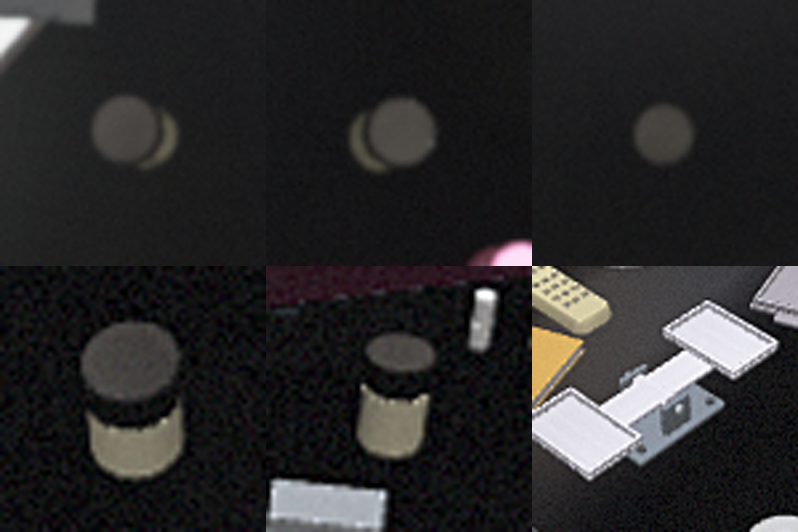

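c1, at y=+0.29 with its top at 50 mm, is the short case. c2, at (0.448,-0.297) with its top at 59.5 mm, is the tall one. The loupe is all black. Next I fit the pans and bays.

```bash
cat >> h.py <<'E'
def onplane(c,uv,z):
    f=240/np.tan(np.radians(c['fovy'])/2); uv=np.asarray(uv,float)
    d=np.stack([(uv[:,0]-c['cx'])/f,(uv[:,1]-c['cy'])/f,np.ones(len(uv))],1)@c['pose'][:3,:3].T
    o=c['pose'][:3,3]; return (o+d*((z-o[2])/d[:,2])[:,None])[:,:2]
E
python3 - <<'E'
from h import *
c=dict(np.load('top.npz')); f=c['frame']; P=cloud(c)
g=cv2.cvtColor(f,cv2.COLOR_RGB2GRAY)
def comp(box,k,z,th=130):
    m=np.zeros_like(g); x0,y0,x1,y1=box; m[y0:y1,x0:x1]=(g[y0:y1,x0:x1]>th)*255
    m=cv2.morphologyEx(m,cv2.MORPH_CLOSE,np.ones((5,5)))
    m=cv2.morphologyEx(m,cv2.MORPH_OPEN,np.ones((k,k)))
    n,l,s,_=cv2.connectedComponentsWithStats(m)
    for i in range(1,n):
        if s[i,4]<300: continue
        v,u=np.nonzero(l==i)
        cs=np.concatenate([np.stack([u+a,v+b],1) for a in(-.4,.4) for b in(-.4,.4)])
        q=onplane(c,cs,z)*1000
        r=cv2.minAreaRect(q.astype(np.float32))
        print(s[i],[np.round(t,1) for t in r],'zmed',np.median(P[v,u,2]).round(4),'centroid',q.mean(0).round(1))
print('pans');comp((200,170,320,245),21,.045)
print('tray');comp((325,185,430,255),25,.012)
# detail crop
y0,x0=165,195
im=cv2.resize(f[y0:y0+95,x0:x0+240],(800,316),interpolation=cv2.INTER_CUBIC); cv2.imwrite('pics/crop2.png',im[...,::-1])
E
```

```text
pans
[ 211  184   99   51 3414] [array([609.3,  99.1]), array([220.1,  92. ]), np.float64(81.5)] zmed 0.0366 centroid [606.   99.7]
tray
[ 340  198   79   46 3235] [array([ 597.9, -161.6]), array([103. , 175.4]), np.float64(1.8)] zmed 0.0073 centroid [ 597.8 -161.1]
```

View pics/crop2.png

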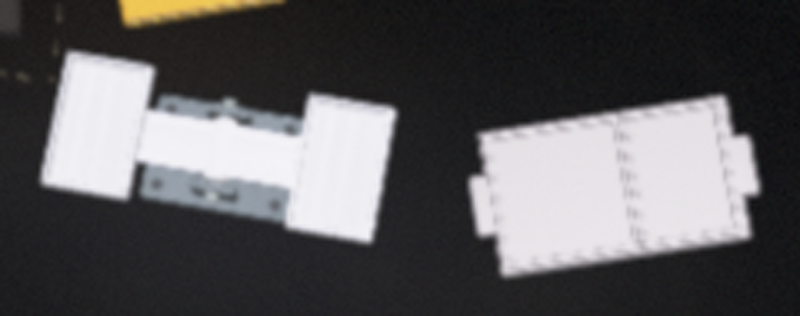

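The crop shows two pans joined by a beam on the left, and the tray on the right. The tray's wide bay is on the left and its narrow bay on the right, with the divider at crop x of about 617-640. I project the corners.

```bash
python3 - <<'E'
from h import *
c=dict(np.load('top.npz'))
def pr(n,pts,z):
    q=onplane(c,(np.array(pts)+.5)/(800/240)-.5+[195,165],z)*1000
    e=[np.linalg.norm(q[i]-q[(i+1)%4]).round(1) for i in range(4)]
    d=q[1]+q[2]-q[0]-q[3]
    print(n,q.mean(0).round(1),'edges',e,'axis deg',np.degrees(np.arctan2(d[1],d[0])).round(1)); return q
L=pr('L',[(69,50),(156,64),(130,199),(40,184)],.045)
Rr=pr('R',[(310,93),(397,107),(372,242),(286,228)],.045)
d=Rr.mean(0)-L.mean(0);print('pan dist',np.linalg.norm(d),np.degrees(np.arctan2(d[1],d[0])), 'pivot',(L.mean(0)+Rr.mean(0))/2)
T=pr('tray',[(478,132),(725,96),(751,238),(503,277)],.012)
dv=onplane(c,(np.array([(618,117),(637,252)])+.5)/(800/240)-.5+[195,165],.012)*1000;print('div',dv)
ax=(T[1]+T[2]-T[0]-T[3]);ax/=np.linalg.norm(ax);m=T.mean(0)
print('wide',(m-ax*34).round(1),'narrow',(m+ax*46).round(1),'div along',(dv.mean(0)-m)@ax)
E
```

```text
L [621.8 177.1] edges [np.float64(57.5), np.float64(90.6), np.float64(59.0), np.float64(90.3)] axis deg -97.7
R [598.2  19. ] edges [np.float64(57.3), np.float64(90.3), np.float64(56.1), np.float64(90.2)] axis deg -97.6
pan dist 159.79260709470498 -98.50589781833187 pivot [610.03067842  98.05661869]
tray [ 598.1 -161.2] edges [np.float64(166.9), np.float64(97.2), np.float64(166.3), np.float64(98.8)] axis deg -79.5
div [[ 644.53029223 -162.84112717]
 [ 553.85221641 -176.84637309]]
wide [ 591.9 -127.8] narrow [ 606.5 -206.4] div along 8.692750133136204
```

```bash
cat >> h.py <<'E'
def go(x,y,z,yaw):
    """units for carry_out from the present pose; yaw = world direction (deg) of closing line"""
    o=ctrl.get_obs(); r=R.from_rotvec(o['ee_rot']); M=r.as_matrix()
    w=lambda a:(a+90)%180-90
    dy=w(yaw-np.degrees(np.arctan2(M[1,1],M[0,1])))
    d=M.T@(np.array([x,y,z])-o['tcp_pos'])/.03
    t=M.T@np.cross(M[:,2],[0,0,-1]); t=np.degrees(t)/5
    print('t %.2f tcp %s open %.4f q6 %.2f | x %.3f y %.3f z %.3f wz %.2f  tilt wx %.2f wy %.2f | F %s'%(o['time_s'],o['tcp_pos'].round(4),o['opening'],o['joint_positions'][5],*d,-dy/5,t[0],t[1],o['contact_force'].round(1)))
E
python3 - <<'E'
from h import *
P=cloud(dict(np.load('top.npz'))).reshape(-1,3)
for y in np.arange(-.4,.45,.05):
    Q=P[(abs(P[:,1]-y)<.025)&(P[:,2]>.065)&(P[:,2]<.5)&(P[:,0]>.35)]
    if len(Q)>5:
        i=np.percentile(Q[:,0],1); print(round(y,2),'minx %.3f'%i,'z there',np.median(Q[Q[:,0]<i+.02,2]).round(3))
M=R.from_rotvec(ctrl.get_obs()['ee_rot']).as_matrix(); print(M.round(3))
go(.4386,-.1938,.12,113.3); go(.4386,-.1938,.009,113.3)
E
```

```text
-0.4 minx 0.502 z there 0.086
-0.35 minx 0.555 z there 0.109
-0.3 minx 0.770 z there 0.119
-0.25 minx 0.773 z there 0.098
-0.2 minx 0.778 z there 0.098
-0.15 minx 0.782 z there 0.097
-0.1 minx 0.787 z there 0.098
-0.05 minx 0.791 z there 0.1
-0.0 minx 0.795 z there 0.106
0.05 minx 0.801 z there 0.133
0.1 minx 0.969 z there 0.115
0.15 minx 0.977 z there 0.114
0.2 minx 0.662 z there 0.113
0.25 minx 0.661 z there 0.121
0.3 minx 0.668 z there 0.125
0.35 minx 0.669 z there 0.125
0.4 minx 0.671 z there 0.125
[[-0.972 -0.234 -0.001]
 [-0.234  0.972  0.002]
 [ 0.     0.002 -1.   ]]
t 0.10 tcp [ 0.1465 -0.607   0.2216] open 0.0867 q6 -0.26 | x -12.696 y 11.102 z 3.406 wz -1.95  tilt wx 0.02 wy -0.00 | F [ 0.9 -1.2  0.9]
t 0.10 tcp [ 0.1465 -0.607   0.2216] open 0.0867 q6 -0.26 | x -12.696 y 11.094 z 7.106 wz -1.95  tilt wx 0.02 wy -0.00 | F [ 0.9 -1.2  0.9]
```

```bash
python3 - <<'E'
from h import *
P=cloud(dict(np.load('top.npz')))[:260,150:320].reshape(-1,3)
for x in np.arange(.58,.78,.015):
    Q=P[(abs(P[:,0]-x)<.0075)&(P[:,2]>.065)&(P[:,2]<.5)&(P[:,1]>.1)]
    if len(Q): 
        i=Q[:,1].min(); print('x %.3f miny %.3f z near edge'%(x,i),np.percentile(Q[Q[:,1]<i+.03,2],[5,50,95]).round(3))
E
```

```text
x 0.655 miny 0.215 z near edge [0.07  0.095 0.118]
x 0.670 miny 0.215 z near edge [0.075 0.12  0.128]
x 0.685 miny 0.214 z near edge [0.076 0.13  0.138]
x 0.700 miny 0.214 z near edge [0.079 0.138 0.147]
x 0.715 miny 0.213 z near edge [0.079 0.147 0.156]
x 0.730 miny 0.213 z near edge [0.086 0.156 0.166]
x 0.745 miny 0.212 z near edge [0.078 0.163 0.174]
x 0.760 miny 0.212 z near edge [0.085 0.168 0.178]
x 0.775 miny 0.211 z near edge [0.081 0.172 0.182]
```

carry_out --increments '[{"x":-1,"y":0.9,"claw":0.6},{"x":-12.7,"y":11.1,"z":3.2,"wz":-1.95},{"x":-12.7,"y":11.1,"z":3.2,"wz":-1.95},{"x":-12.7,"y":11.1,"z":3.2,"wz":-1.95},{"x":-12.7,"y":11.1,"z":3.2,"wz":-1.95},{"x":-12.7,"y":11.1,"z":3.2,"wz":-1.95},{"x":-12.7,"y":11.1,"z":3.2,"wz":-1.95},{"x":-12.7,"y":11.1,"z":3.2,"wz":-1.95}]' --newtons 40

```text
invalid input at $.increments[0]: expected keys wx, wy, wz, x, y, z, claw
```

carry_out --increments '[{"x":-1,"y":0.9,"z":0,"wx":0,"wy":0,"wz":0,"claw":0.7},{"x":-12.7,"y":11.1,"z":3.2,"wx":0,"wy":0,"wz":-1.95,"claw":0.7},{"x":-12.7,"y":11.1,"z":3.2,"wx":0,"wy":0,"wz":-1.95,"claw":0.7},{"x":-12.7,"y":11.1,"z":3.2,"wx":0,"wy":0,"wz":-1.95,"claw":0.7},{"x":-12.7,"y":11.1,"z":3.2,"wx":0,"wy":0,"wz":-1.95,"claw":0.7},{"x":-12.7,"y":11.1,"z":3.2,"wx":0,"wy":0,"wz":-1.95,"claw":0.7},{"x":-12.7,"y":11.1,"z":3.2,"wx":0,"wy":0,"wz":-1.95,"claw":0.7},{"x":-12.7,"y":11.1,"z":3.2,"wx":0,"wy":0,"wz":-1.95,"claw":0.7}]' --newtons 40

```text
time_s: 0.77
tcp_pos: [0.3352, -0.3394, 0.1632]
ee_rot: [0.634, -3.077, -0.0]
contact_force: [0.5, -0.3, -1.0]
opening: 0.061
finger_force: 0.0
```

```bash
python3 -c "
from h import *
go(.4386,-.1938,.06,113.3)"
```

```text
t 0.77 tcp [ 0.3352 -0.3394  0.1632] open 0.0610 q6 -0.71 | x -5.084 y 3.094 z 3.440 wz -0.00  tilt wx 0.00 wy 0.00 | F [ 0.5 -0.3 -1. ]
```

carry_out --increments '[{"x":-5.1,"y":3.1,"z":1,"wx":0,"wy":0,"wz":0,"claw":0.7},{"x":-5.1,"y":3.1,"z":2,"wx":0,"wy":0,"wz":0,"claw":0.7},{"x":-5.1,"y":3.1,"z":3.4,"wx":0,"wy":0,"wz":0,"claw":0.7},{"x":-5.1,"y":3.1,"z":3.4,"wx":0,"wy":0,"wz":0,"claw":0.7},{"x":-5.1,"y":3.1,"z":3.4,"wx":0,"wy":0,"wz":0,"claw":0.7},{"x":-5.1,"y":3.1,"z":3.4,"wx":0,"wy":0,"wz":0,"claw":0.7},{"x":-5.1,"y":3.1,"z":3.4,"wx":0,"wy":0,"wz":0,"claw":0.7},{"x":-5.1,"y":3.1,"z":3.4,"wx":0,"wy":0,"wz":0,"claw":0.7}]'

```text
time_s: 1.43
tcp_pos: [0.4384, -0.1953, 0.0616]
ee_rot: [0.636, -3.076, -0.0]
contact_force: [-0.3, -0.3, -0.4]
opening: 0.0608
finger_force: 0.0
```

```bash
python3 -c "
from h import *
go(.4386,-.1938,.0095,113.3)
c=cap('wrist');cv2.imwrite('pics/w1.png',c['frame'][...,::-1])"
```

```text
t 1.43 tcp [ 0.4384 -0.1953  0.0616] open 0.0608 q6 -1.08 | x -0.028 y 0.041 z 1.736 wz 0.01  tilt wx 0.00 wy -0.01 | F [-0.3 -0.3 -0.4]
```

View pics/w1.png

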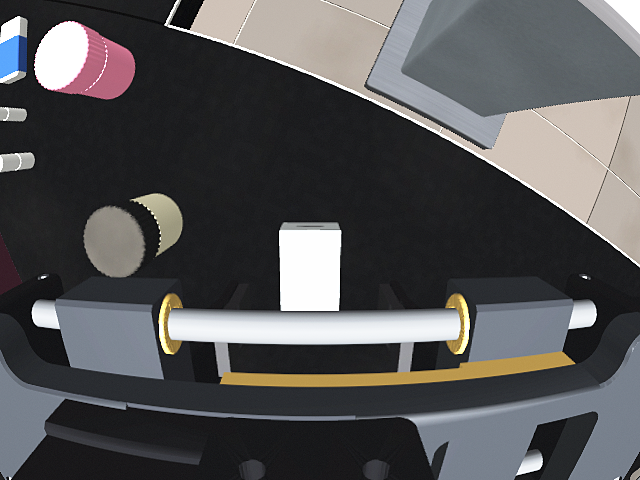

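The wrist view shows the block at (310,265), square and centred between the fingers at x of about 230 and 400. The gripper body is wide along the closing line. I descend and grip.

carry_out --increments '[{"x":0,"y":0.04,"z":0.9,"wx":0,"wy":0,"wz":0,"claw":0.7},{"x":0,"y":0.04,"z":1.74,"wx":0,"wy":0,"wz":0,"claw":0.7},{"x":0,"y":0.04,"z":1.74,"wx":0,"wy":0,"wz":0,"claw":0.7},{"x":0,"y":0.04,"z":1.74,"wx":0,"wy":0,"wz":0,"claw":0.3},{"x":0,"y":0.04,"z":1.74,"wx":0,"wy":0,"wz":0,"claw":0.3},{"x":0,"y":0.04,"z":1.74,"wx":0,"wy":0,"wz":0,"claw":0.3},{"x":0,"y":0.04,"z":1.74,"wx":0,"wy":0,"wz":0,"claw":0.3},{"x":0,"y":0.04,"z":1.74,"wx":0,"wy":0,"wz":0,"claw":0.3}]'

```text
time_s: 2.15
tcp_pos: [0.4393, -0.1946, 0.0108]
ee_rot: [-0.635, 3.073, -0.002]
contact_force: [0.8, -2.9, 1.3]
opening: 0.0355
finger_force: 1.3
```

```bash
python3 -c "
from h import *
go(.5982,.019,.12,82)"
```

```text
t 2.15 tcp [ 0.4393 -0.1946  0.0108] open 0.0355 q6 -1.09 | x -7.697 y 4.432 z -3.626 wz 6.27  tilt wx -0.02 wy 0.03 | F [ 0.8 -2.9  1.3]
```

carry_out --increments '[{"x":0,"y":0,"z":0,"wx":0,"wy":0,"wz":0,"claw":0.2},{"x":0,"y":0,"z":0,"wx":0,"wy":0,"wz":0,"claw":0.2},{"x":0,"y":0,"z":0,"wx":0,"wy":0,"wz":0,"claw":0.2},{"x":0,"y":0,"z":-1.2,"wx":0,"wy":0,"wz":0,"claw":0.2},{"x":0,"y":0,"z":-2.4,"wx":0,"wy":0,"wz":0,"claw":0.2},{"x":0,"y":0,"z":-3.6,"wx":0,"wy":0,"wz":0,"claw":0.2},{"x":-1,"y":0.6,"z":-3.6,"wx":0,"wy":0,"wz":1,"claw":0.2},{"x":-2,"y":1.2,"z":-3.6,"wx":0,"wy":0,"wz":2,"claw":0.2}]'

```text
time_s: 2.82
tcp_pos: [0.4791, -0.1373, 0.1196]
ee_rot: [-0.351, 3.118, 0.001]
contact_force: [0.6, -0.7, -4.8]
opening: 0.0333
finger_force: 40.0
```

```bash
python3 -c "
from h import *
go(.5982,.019,.12,82)"
```

```text
t 2.82 tcp [ 0.4791 -0.1373  0.1196] open 0.0333 q6 -1.39 | x -5.031 y 4.196 z 0.007 wz 4.17  tilt wx -0.00 wy 0.05 | F [ 0.6 -0.7 -4.8]
```

carry_out --increments '[{"x":-1,"y":0.8,"z":0,"wx":0,"wy":0,"wz":1.0,"claw":0.2},{"x":-2,"y":1.6,"z":0,"wx":0,"wy":0,"wz":2.2,"claw":0.2},{"x":-3,"y":2.5,"z":0,"wx":0,"wy":0,"wz":3.3,"claw":0.2},{"x":-4,"y":3.3,"z":0,"wx":0,"wy":0,"wz":4.17,"claw":0.2},{"x":-5.03,"y":4.2,"z":0,"wx":0,"wy":0,"wz":4.17,"claw":0.2},{"x":-5.03,"y":4.2,"z":0,"wx":0,"wy":0,"wz":4.17,"claw":0.2},{"x":-5.03,"y":4.2,"z":1,"wx":0,"wy":0,"wz":4.17,"claw":0.2},{"x":-5.03,"y":4.2,"z":1.4,"wx":0,"wy":0,"wz":4.17,"claw":0.2}]'

```text
time_s: 3.48
tcp_pos: [0.5941, 0.0209, 0.0719]
ee_rot: [-0.206, -3.129, 0.0]
contact_force: [-2.0, -0.3, -4.7]
opening: 0.0339
finger_force: 40.0
```

```bash
python3 -c "
from h import *
go(.5982,.019,.0495,82)
c=cap('wrist');cv2.imwrite('pics/w2.png',c['frame'][...,::-1])"
```

```text
t 3.48 tcp [0.5941 0.0209 0.0719] open 0.0339 q6 -2.01 | x -0.148 y -0.044 z 0.746 wz 0.10  tilt wx -0.01 wy -0.07 | F [-2.  -0.3 -4.7]
```

View pics/w2.png

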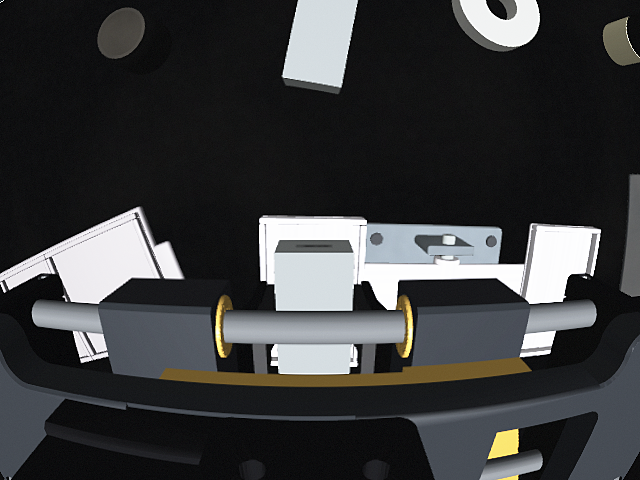

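The block is held square over the right-hand pan (pan at (262-366,218-370)), with even margins. I lower and release.

carry_out --increments '[{"x":-0.15,"y":-0.04,"z":0.3,"wx":0,"wy":0,"wz":0.1,"claw":0.2},{"x":-0.15,"y":-0.04,"z":0.55,"wx":0,"wy":0,"wz":0.1,"claw":0.2},{"x":-0.15,"y":-0.04,"z":0.7,"wx":0,"wy":0,"wz":0.1,"claw":0.2},{"x":-0.15,"y":-0.04,"z":0.76,"wx":0,"wy":0,"wz":0.1,"claw":0.2},{"x":-0.15,"y":-0.04,"z":0.76,"wx":0,"wy":0,"wz":0.1,"claw":0.2}]'

```text
time_s: 3.95
tcp_pos: [0.6008, 0.018, 0.0525]
ee_rot: [-0.221, -3.133, 0.0]
contact_force: [-1.1, -0.1, -2.8]
opening: 0.0333
finger_force: 40.0
```

```bash
python3 -c "
from h import *
go(.5982,.019,.0495,82)"
```

```text
t 3.95 tcp [0.6008 0.018  0.0525] open 0.0333 q6 -2.01 | x 0.090 y 0.022 z 0.101 wz -0.01  tilt wx -0.00 wy -0.00 | F [-1.1 -0.1 -2.8]
```

carry_out --increments '[{"x":0.09,"y":0.02,"z":0.1,"wx":0,"wy":0,"wz":0,"claw":0.2},{"x":0.09,"y":0.02,"z":0.1,"wx":0,"wy":0,"wz":0,"claw":0.2},{"x":0.09,"y":0.02,"z":0.1,"wx":0,"wy":0,"wz":0,"claw":0.45},{"x":0.09,"y":0.02,"z":0.1,"wx":0,"wy":0,"wz":0,"claw":0.55},{"x":0.09,"y":0.02,"z":0.1,"wx":0,"wy":0,"wz":0,"claw":0.55},{"x":0.09,"y":0.02,"z":0.1,"wx":0,"wy":0,"wz":0,"claw":0.55},{"x":0.09,"y":0.02,"z":-1.2,"wx":0,"wy":0,"wz":0,"claw":0.65},{"x":0.09,"y":0.02,"z":-2.4,"wx":0,"wy":0,"wz":0,"claw":0.7}]'

```text
time_s: 4.62
tcp_pos: [0.5973, 0.0189, 0.1242]
ee_rot: [-0.219, -3.13, 0.003]
contact_force: [2.2, 0.9, 0.5]
opening: 0.0545
finger_force: 0.0
```

```bash
python3 -c "
from h import *
go(.4455,.0475,.06,72)
c=dict(cap('top'));P=cloud(c)
cv2.imwrite('pics/t2.png',cv2.resize(c['frame'][165:305,195:435],(800,467))[...,::-1])"
```

```text
t 4.62 tcp [0.5973 0.0189 0.1242] open 0.0545 q6 -2.01 | x 5.137 y 0.242 z 2.159 wz 2.00  tilt wx -0.02 wy -0.04 | F [2.2 0.9 0.5]
```

View pics/t2.png

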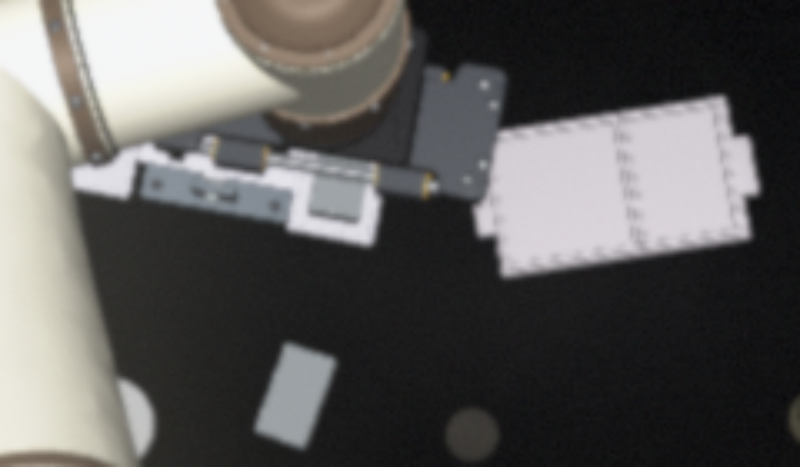

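The block lies inside the right-hand pan. For the left pan I tilt the tool about the closing line so the gripper body clears the printer (edge at x≈0.66, y>0.21).

```bash
cat >> h.py <<'E'
def go2(x,y,z,yaw,tilt=0):
    """as go, tilt deg about closing line, positive leans the gripper's top towards -x"""
    o=ctrl.get_obs(); M=R.from_rotvec(o['ee_rot']).as_matrix()
    best=None
    for k in (0,180):
        a=np.radians(yaw+k); yv=np.array([np.cos(a),np.sin(a),0]); zv=np.array([0,0,-1.]); xv=np.cross(yv,zv)
        s=-1 if xv[0]<0 else 1
        T=np.stack([xv,yv,zv],1)@R.from_euler('y',s*tilt,degrees=True).as_matrix()
        w=np.degrees(R.from_matrix(M.T@T).as_rotvec())/5
        if best is None or np.linalg.norm(w)<np.linalg.norm(best): best=w
    d=M.T@(np.array([x,y,z])-o['tcp_pos'])/.03
    print('t %.2f tcp %s open %.4f q6 %.2f q %s | x %.2f y %.2f z %.2f | w %s | F %s'%(o['time_s'],o['tcp_pos'].round(4),o['opening'],o['joint_positions'][5],o['joint_positions'].round(2),*d,best.round(2),o['contact_force'].round(1)))
E
python3 -c "
from h import *
go2(.4477,.0467,.06,72,20)"
```

```text
t 4.67 tcp [0.6032 0.0196 0.1342] open 0.0569 q6 -2.01 q [ 0.3   0.42 -0.18  0.   -0.96 -2.01] | x 5.29 y 0.18 z 2.40 | w [ 0.39 -3.84  1.99] | F [ 1.7 -0.1  5.6]
```

carry_out --increments '[{"x":1.2,"y":0.04,"z":0,"wx":0.1,"wy":-1,"wz":0.5,"claw":0.65},{"x":2.4,"y":0.1,"z":0,"wx":0.2,"wy":-2,"wz":1,"claw":0.65},{"x":3.6,"y":0.15,"z":0.5,"wx":0.3,"wy":-3,"wz":1.5,"claw":0.65},{"x":4.8,"y":0.18,"z":1.2,"wx":0.4,"wy":-3.84,"wz":2,"claw":0.65},{"x":5.29,"y":0.18,"z":2,"wx":0.39,"wy":-3.84,"wz":2,"claw":0.65},{"x":5.29,"y":0.18,"z":2.4,"wx":0.39,"wy":-3.84,"wz":2,"claw":0.65},{"x":5.29,"y":0.18,"z":2.4,"wx":0.39,"wy":-3.84,"wz":2,"claw":0.65},{"x":5.29,"y":0.18,"z":2.4,"wx":0.39,"wy":-3.84,"wz":2,"claw":0.65}]'

```text
time_s: 5.33
tcp_pos: [0.4316, 0.0236, 0.0869]
ee_rot: [0.418, 2.819, -0.036]
contact_force: [1.4, -0.1, 1.2]
opening: 0.0566
finger_force: 0.0
```

```bash
python3 -c "
from h import *
go2(.4477,.0467,.0105,72,20)"
```

```text
t 5.33 tcp [0.4316 0.0236 0.0869] open 0.0566 q6 -3.10 q [ 0.44  0.1  -1.07  0.82 -0.25 -3.1 ] | x 0.46 y 0.85 z 2.54 | w [ 0.27 -0.65  0.18] | F [ 1.4 -0.1  1.2]
```

The tilt runs q3 and q6 into their limits at this reach. I go back to a vertical tool and grasp the block 13 mm off-centre towards the robot.

```bash
python3 -c "
from h import *
go2(.4401,.0492,.075,72,0)"
```

```text
t 5.33 tcp [0.4316 0.0236 0.0869] open 0.0566 q6 -3.10 q [ 0.44  0.1  -1.07  0.82 -0.25 -3.1 ] | x 0.09 y 0.89 z 0.40 | w [0.24 3.35 0.23] | F [ 1.4 -0.1  1.2]
```

carry_out --increments '[{"x":0.1,"y":0.4,"z":0,"wx":0.1,"wy":1,"wz":0.1,"claw":0.65},{"x":0.1,"y":0.7,"z":0,"wx":0.15,"wy":2,"wz":0.2,"claw":0.65},{"x":0.1,"y":0.89,"z":0.2,"wx":0.24,"wy":3,"wz":0.23,"claw":0.65},{"x":0.1,"y":0.89,"z":0.4,"wx":0.24,"wy":3.35,"wz":0.23,"claw":0.65},{"x":0.1,"y":0.89,"z":0.4,"wx":0.24,"wy":3.35,"wz":0.23,"claw":0.65},{"x":0.1,"y":0.89,"z":0.4,"wx":0.24,"wy":3.35,"wz":0.23,"claw":0.65},{"x":0.1,"y":0.89,"z":0.4,"wx":0.24,"wy":3.35,"wz":0.23,"claw":0.65}]'

```text
time_s: 5.92
tcp_pos: [0.4388, 0.0483, 0.0713]
ee_rot: [-0.493, -3.097, 0.01]
contact_force: [-0.9, -0.2, 0.3]
opening: 0.0567
finger_force: 0.0
```

```bash
python3 -c "
from h import *
go2(.4401,.0492,.0115,72,0)"
```

```text
t 5.92 tcp [0.4388 0.0483 0.0713] open 0.0567 q6 -2.37 q [ 0.48  0.27 -0.63  0.   -0.69 -2.37] | x -0.04 y 0.06 z 1.99 | w [-0.09 -0.05 -0.02] | F [-0.9 -0.2  0.3]
```

carry_out --increments '[{"x":-0.04,"y":0.05,"z":0.5,"wx":-0.09,"wy":-0.05,"wz":0,"claw":0.65},{"x":-0.04,"y":0.05,"z":1.3,"wx":-0.09,"wy":-0.05,"wz":0,"claw":0.65},{"x":-0.04,"y":0.05,"z":2,"wx":-0.09,"wy":-0.05,"wz":0,"claw":0.65},{"x":-0.04,"y":0.05,"z":2,"wx":-0.09,"wy":-0.05,"wz":0,"claw":0.65},{"x":-0.04,"y":0.05,"z":2,"wx":-0.09,"wy":-0.05,"wz":0,"claw":0.3},{"x":-0.04,"y":0.05,"z":2,"wx":-0.09,"wy":-0.05,"wz":0,"claw":0.2},{"x":-0.04,"y":0.05,"z":2,"wx":-0.09,"wy":-0.05,"wz":0,"claw":0.2},{"x":-0.04,"y":0.05,"z":2,"wx":-0.09,"wy":-0.05,"wz":0,"claw":0.2}]'

```text
time_s: 6.58
tcp_pos: [0.4394, 0.0494, 0.0124]
ee_rot: [-0.491, -3.103, -0.003]
contact_force: [-0.0, -1.1, 0.2]
opening: 0.0374
finger_force: 0.0
```

carry_out --increments '[{"x":0,"y":0,"z":0,"wx":0,"wy":0,"wz":0,"claw":0.2},{"x":0,"y":0,"z":0,"wx":0,"wy":0,"wz":0,"claw":0.2},{"x":0,"y":0,"z":-0.8,"wx":0,"wy":0,"wz":0,"claw":0.2},{"x":0,"y":0,"z":-2,"wx":0,"wy":0,"wz":0,"claw":0.2},{"x":0,"y":0,"z":-3.2,"wx":0,"wy":0,"wz":0,"claw":0.2},{"x":0,"y":0,"z":-4.3,"wx":0,"wy":0,"wz":0,"claw":0.2},{"x":0,"y":0,"z":-4.3,"wx":0,"wy":0,"wz":0,"claw":0.2}]'

```text
time_s: 7.17
tcp_pos: [0.4429, 0.0504, 0.1463]
ee_rot: [0.488, 3.094, 0.012]
contact_force: [1.7, 1.1, -3.0]
opening: 0.0339
finger_force: 40.0
```

```bash
python3 -c "
from h import *
c=dict(cap('top'));P=cloud(c)
cv2.imwrite('pics/t3.png',cv2.resize(c['frame'][165:305,195:435],(800,467))[...,::-1])
go2(.601,.1765,.135,87)
W=P[180:245,280:320].reshape(-1,3);T=W[(W[:,2]>.046)&(W[:,2]<.07)]
T=T[np.abs(T[:,2]-np.median(T[:,2]))<.009]
print(len(T),np.median(T,0),cv2.minAreaRect((T[:,:2]*1000).astype(np.float32)))"
```

```text
t 7.22 tcp [0.4408 0.0499 0.1432] open 0.0338 q6 -2.36 q [ 0.48  0.16 -0.54 -0.   -0.87 -2.36] | x -3.77 y 5.66 z 0.32 | w [ 0.07  0.05 -3.  ] | F [-0.8 -0.1 -4.6]
449 [0.59580661 0.01881966 0.05373451] ((596.249755859375, 18.97385025024414), (34.744468688964844, 61.776466369628906), 82.11743927001953)
```

View pics/t3.png

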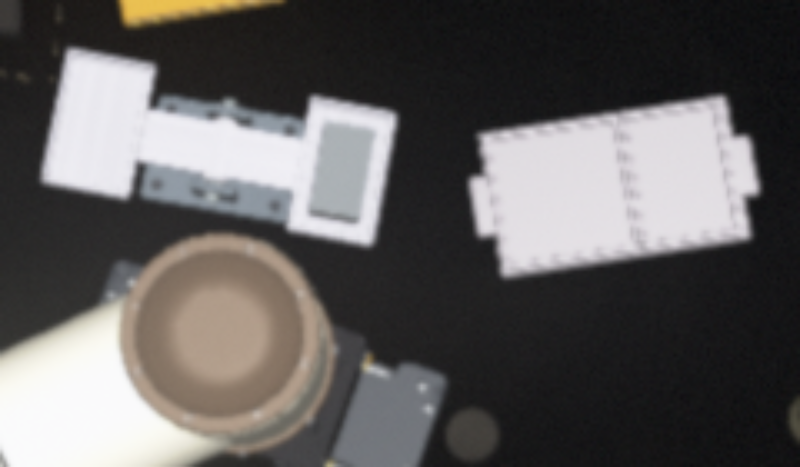

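Block 1 sits centred in the right pan: measured (596,19), pan at (598,19). I carry block 2 to the left pan.

carry_out --increments '[{"x":-0.7,"y":1.1,"z":0,"wx":0,"wy":0,"wz":-0.6,"claw":0.2},{"x":-1.4,"y":2.2,"z":0,"wx":0,"wy":0,"wz":-1.2,"claw":0.2},{"x":-2.1,"y":3.3,"z":0,"wx":0,"wy":0,"wz":-1.8,"claw":0.2},{"x":-2.8,"y":4.4,"z":0,"wx":0.07,"wy":0.05,"wz":-2.4,"claw":0.2},{"x":-3.4,"y":5.3,"z":0.1,"wx":0.07,"wy":0.05,"wz":-3,"claw":0.2},{"x":-3.8,"y":5.72,"z":0.3,"wx":0.07,"wy":0.05,"wz":-3,"claw":0.2},{"x":-3.8,"y":5.72,"z":0.3,"wx":0.07,"wy":0.05,"wz":-3,"claw":0.2},{"x":-3.8,"y":5.72,"z":0.3,"wx":0.07,"wy":0.05,"wz":-3,"claw":0.2}]'

```text
time_s: 7.88
tcp_pos: [0.5988, 0.1765, 0.1266]
ee_rot: [-0.084, -3.125, 0.012]
contact_force: [-1.1, 0.4, -3.3]
opening: 0.0336
finger_force: 40.0
```

```bash
python3 -c "
from h import *
go2(.603,.1778,.075,87)
c=cap('wrist');cv2.imwrite('pics/w3.png',c['frame'][...,::-1])"
```

```text
t 7.88 tcp [0.5988 0.1765 0.1266] open 0.0336 q6 -2.17 q [ 0.54  0.47 -0.11 -0.   -1.01 -2.17] | x -0.16 y 0.06 z 1.72 | w [-0.09 -0.17 -0.01] | F [-1.1  0.4 -3.3]
```

View pics/w3.png

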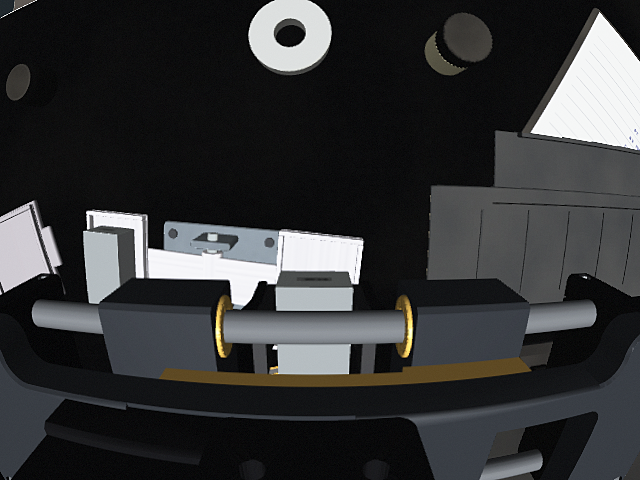

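The block is over the left pan (280-362,232-275), which is raised. The printer's paper shelf at (430+,190) is low. I lower.

carry_out --increments '[{"x":-0.16,"y":0.06,"z":0.5,"wx":-0.09,"wy":-0.17,"wz":0,"claw":0.2},{"x":-0.16,"y":0.06,"z":1.1,"wx":-0.09,"wy":-0.17,"wz":0,"claw":0.2},{"x":-0.16,"y":0.06,"z":1.6,"wx":-0.09,"wy":-0.17,"wz":0,"claw":0.2},{"x":-0.16,"y":0.06,"z":1.8,"wx":-0.09,"wy":-0.17,"wz":0,"claw":0.2},{"x":-0.16,"y":0.06,"z":1.8,"wx":-0.09,"wy":-0.17,"wz":0,"claw":0.2},{"x":-0.16,"y":0.06,"z":1.8,"wx":-0.09,"wy":-0.17,"wz":0,"claw":0.2}]'

```text
time_s: 8.43
tcp_pos: [0.6047, 0.1778, 0.077]
ee_rot: [0.083, 3.133, 0.004]
contact_force: [-0.1, 0.3, -2.8]
opening: 0.0335
finger_force: 40.0
```

```bash
python3 -c "
from h import *
go2(.603,.1778,.0515,87)"
```

```text
t 8.43 tcp [0.6047 0.1778 0.077 ] open 0.0335 q6 -2.17 q [ 0.54  0.52 -0.17  0.   -0.88 -2.17] | x 0.06 y -0.00 z 0.85 | w [ 0.03  0.08 -0.  ] | F [-0.1  0.3 -2.8]
```

carry_out --increments '[{"x":0.06,"y":0,"z":0.25,"wx":0.03,"wy":0.08,"wz":0,"claw":0.2},{"x":0.06,"y":0,"z":0.45,"wx":0.03,"wy":0.08,"wz":0,"claw":0.2},{"x":0.06,"y":0,"z":0.6,"wx":0.03,"wy":0.08,"wz":0,"claw":0.2},{"x":0.06,"y":0,"z":0.72,"wx":0.03,"wy":0.08,"wz":0,"claw":0.2},{"x":0.06,"y":0,"z":0.8,"wx":0.03,"wy":0.08,"wz":0,"claw":0.2},{"x":0.06,"y":0,"z":0.8,"wx":0.03,"wy":0.08,"wz":0,"claw":0.2},{"x":0.06,"y":0,"z":0.8,"wx":0.03,"wy":0.08,"wz":0,"claw":0.2}]'

```text
time_s: 9.02
tcp_pos: [0.6038, 0.1787, 0.0532]
ee_rot: [0.082, 3.139, 0.002]
contact_force: [-0.2, 1.5, 0.3]
opening: 0.0334
finger_force: 40.0
```

```bash
python3 -c "
from h import *
go2(.603,.1778,.0515,87)"
```

```text
t 9.02 tcp [0.6038 0.1787 0.0532] open 0.0334 q6 -2.17 q [ 0.54  0.55 -0.18 -0.   -0.84 -2.17] | x 0.02 y -0.03 z 0.06 | w [0.01 0.01 0.  ] | F [-0.2  1.5  0.3]
```

carry_out --increments '[{"x":0,"y":0,"z":0.05,"wx":0,"wy":0,"wz":0,"claw":0.2},{"x":0,"y":0,"z":0.05,"wx":0,"wy":0,"wz":0,"claw":0.5},{"x":0,"y":0,"z":0.05,"wx":0,"wy":0,"wz":0,"claw":0.55},{"x":0,"y":0,"z":0.05,"wx":0,"wy":0,"wz":0,"claw":0.55},{"x":0,"y":0,"z":0.05,"wx":0,"wy":0,"wz":0,"claw":0.55},{"x":0,"y":0,"z":-0.8,"wx":0,"wy":0,"wz":0,"claw":0.55},{"x":0,"y":0,"z":-2,"wx":0,"wy":0,"wz":0,"claw":0.6},{"x":0,"y":0,"z":-3,"wx":0,"wy":0,"wz":0,"claw":0.95}]'

```text
time_s: 9.68
tcp_pos: [0.6034, 0.1779, 0.1441]
ee_rot: [-0.082, -3.14, 0.001]
contact_force: [0.5, 1.1, 0.3]
opening: 0.0535
finger_force: 0.0
```

```bash
python3 -c "
from h import *
go2(.4303,.168,.09,55.5)"
```

```text
t 9.68 tcp [0.6034 0.1779 0.1441] open 0.0535 q6 -2.17 q [ 0.54  0.45 -0.09  0.   -1.03 -2.17] | x 5.74 y -0.63 z 1.80 | w [-0.01  0.    6.3 ] | F [0.5 1.1 0.3]
```

carry_out --increments '[{"x":1,"y":-0.1,"z":0,"wx":0,"wy":0,"wz":-0.8,"claw":0.97},{"x":2.2,"y":-0.3,"z":0,"wx":0,"wy":0,"wz":-1.6,"claw":0.97},{"x":3.4,"y":-0.4,"z":0,"wx":0,"wy":0,"wz":-2.6,"claw":0.97},{"x":4.6,"y":-0.5,"z":0.6,"wx":0,"wy":0,"wz":-2.6,"claw":0.97},{"x":5.74,"y":-0.63,"z":1.2,"wx":0,"wy":0,"wz":-2.6,"claw":0.97},{"x":5.74,"y":-0.63,"z":1.8,"wx":0,"wy":0,"wz":-2.6,"claw":0.97},{"x":5.74,"y":-0.63,"z":1.8,"wx":0,"wy":0,"wz":-2.6,"claw":0.97},{"x":5.74,"y":-0.63,"z":1.8,"wx":0,"wy":0,"wz":-2.6,"claw":0.97}]'

```text
time_s: 10.35
tcp_pos: [0.4308, 0.1687, 0.0891]
ee_rot: [-0.275, 3.129, -0.0]
contact_force: [1.5, -0.1, 0.9]
opening: 0.0842
finger_force: 0.0
```

```bash
python3 -c "
from h import *
go2(.4303,.168,.005,100)
c=cap('wrist');cv2.imwrite('pics/w4.png',c['frame'][...,::-1])"
```

```text
t 10.35 tcp [0.4308 0.1687 0.0891] open 0.0842 q6 -2.12 q [ 0.73  0.27 -0.56  0.   -0.74 -2.12] | x 0.02 y -0.02 z 2.80 | w [-0.    0.01  0.01] | F [ 1.5 -0.1  0.9]
```

View pics/w4.png

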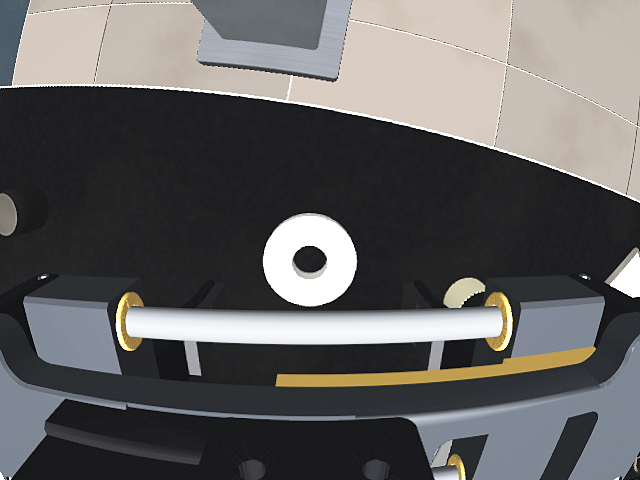

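The ring at (310,260) is midway between the fingers at x≈195 and 430. The short case at (465,293) is beyond the right finger. I descend and grip.

carry_out --increments '[{"x":0.02,"y":0,"z":1,"wx":0,"wy":0,"wz":0,"claw":0.97},{"x":0.02,"y":0,"z":2,"wx":0,"wy":0,"wz":0,"claw":0.97},{"x":0.02,"y":0,"z":2.75,"wx":0,"wy":0,"wz":0,"claw":0.97},{"x":0.02,"y":0,"z":2.75,"wx":0,"wy":0,"wz":0,"claw":0.97},{"x":0.02,"y":0,"z":2.75,"wx":0,"wy":0,"wz":0,"claw":0.6},{"x":0.02,"y":0,"z":2.75,"wx":0,"wy":0,"wz":0,"claw":0.5},{"x":0.02,"y":0,"z":2.75,"wx":0,"wy":0,"wz":0,"claw":0.5},{"x":0.02,"y":0,"z":2.75,"wx":0,"wy":0,"wz":0,"claw":0.5}]' --newtons 35

```text
time_s: 11.07
tcp_pos: [0.4309, 0.1691, 0.0078]
ee_rot: [-0.273, 3.127, 0.004]
contact_force: [0.1, -2.5, 1.0]
opening: 0.0652
finger_force: 0.9
```

carry_out --increments '[{"x":0,"y":0,"z":0,"wx":0,"wy":0,"wz":0,"claw":0.5},{"x":0,"y":0,"z":0,"wx":0,"wy":0,"wz":0,"claw":0.5},{"x":0,"y":0,"z":0,"wx":0,"wy":0,"wz":0,"claw":0.5}]'

```text
time_s: 11.32
tcp_pos: [0.4305, 0.1689, 0.0076]
ee_rot: [-0.274, 3.127, 0.003]
contact_force: [-1.3, -0.1, 5.4]
opening: 0.0599
finger_force: 36.9
```

carry_out --increments '[{"x":0,"y":0,"z":-1,"wx":0,"wy":0,"wz":0,"claw":0.5},{"x":0,"y":0,"z":-2.2,"wx":0,"wy":0,"wz":0,"claw":0.5},{"x":0,"y":0,"z":-3.4,"wx":0,"wy":0,"wz":0,"claw":0.5},{"x":0,"y":0,"z":-4,"wx":0,"wy":0,"wz":0,"claw":0.5},{"x":0,"y":0,"z":-4,"wx":0,"wy":0,"wz":0,"claw":0.5}]'

```text
time_s: 11.73
tcp_pos: [0.4321, 0.1703, 0.131]
ee_rot: [-0.274, 3.12, 0.01]
contact_force: [0.5, 0.2, -2.8]
opening: 0.0598
finger_force: 36.3
```

```bash
python3 -c "
from h import *
go2(.5919,-.1278,.12,145.5)
c=dict(cap('top'));P=cloud(c)
for s in (np.s_[180:245,280:320],np.s_[175:230,205:243]):
    W=P[s].reshape(-1,3);T=W[(W[:,2]>.051)&(W[:,2]<.08)]; print(len(T),np.median(T,0).round(4),cv2.minAreaRect((T[:,:2]*1000).astype(np.float32)))"
```

```text
t 11.73 tcp [0.4321 0.1703 0.131 ] open 0.0598 q6 -2.12 q [ 0.73  0.2  -0.51  0.   -0.84 -2.12] | x -3.51 y -10.71 z 0.34 | w [ 0.02  0.13 -9.09] | F [ 0.5  0.2 -2.8]
462 [0.5953 0.0213 0.0625] ((595.7816772460938, 15.879571914672852), (45.421142578125, 61.433650970458984), 83.16110229492188)
495 [0.6181 0.1803 0.0617] ((634.7364501953125, 184.6495361328125), (102.24532318115234, 51.372657775878906), 16.89484977722168)
```

The rocker is level: both block tops read about 62 mm. I carry the ring over.

carry_out --increments '[{"x":-0.4,"y":-1.2,"z":0,"wx":0,"wy":0,"wz":-1.1,"claw":0.5},{"x":-0.8,"y":-2.5,"z":0,"wx":0,"wy":0,"wz":-2.3,"claw":0.5},{"x":-1.2,"y":-3.7,"z":0,"wx":0,"wy":0,"wz":-3.5,"claw":0.5},{"x":-1.6,"y":-5,"z":0,"wx":0,"wy":0,"wz":-4.7,"claw":0.5},{"x":-2.1,"y":-6.3,"z":0,"wx":0,"wy":0,"wz":-5.9,"claw":0.5},{"x":-2.5,"y":-7.6,"z":0,"wx":0,"wy":0,"wz":-7.1,"claw":0.5},{"x":-2.9,"y":-8.8,"z":0,"wx":0,"wy":0,"wz":-8.1,"claw":0.5},{"x":-3.2,"y":-9.8,"z":0,"wx":0,"wy":0,"wz":-9,"claw":0.5}]'

```text
time_s: 12.45
tcp_pos: [0.5745, -0.1063, 0.1236]
ee_rot: [1.454, -2.781, -0.005]
contact_force: [1.1, 1.1, -2.0]
opening: 0.06
finger_force: 36.3
```

```bash
python3 -c "
from h import *
go2(.5919,-.1278,.05,145.5)"
```

```text
t 12.45 tcp [ 0.5745 -0.1063  0.1236] open 0.0600 q6 -0.70 q [ 0.09  0.41 -0.23 -0.   -0.94 -0.7 ] | x 0.25 y -0.90 z 2.45 | w [ 0.05 -0.02 -0.06] | F [ 1.1  1.1 -2. ]
```

carry_out --increments '[{"x":0.25,"y":-0.9,"z":0,"wx":0.05,"wy":0,"wz":-0.06,"claw":0.5},{"x":0.25,"y":-0.9,"z":0.8,"wx":0.05,"wy":0,"wz":-0.06,"claw":0.5},{"x":0.25,"y":-0.9,"z":1.6,"wx":0.05,"wy":0,"wz":-0.06,"claw":0.5},{"x":0.25,"y":-0.9,"z":2.4,"wx":0.05,"wy":0,"wz":-0.06,"claw":0.5},{"x":0.25,"y":-0.9,"z":2.4,"wx":0.05,"wy":0,"wz":-0.06,"claw":0.5},{"x":0.25,"y":-0.9,"z":2.4,"wx":0.05,"wy":0,"wz":-0.06,"claw":0.5}]'

```text
time_s: 12.95
tcp_pos: [0.5909, -0.1262, 0.0512]
ee_rot: [1.455, -2.78, 0.001]
contact_force: [1.2, -0.0, -1.7]
opening: 0.0599
finger_force: 36.3
```

```bash
python3 -c "
from h import *
go2(.5919,-.1278,.016,145.5)
c=cap('wrist');cv2.imwrite('pics/w5.png',c['frame'][...,::-1])"
```

```text
t 12.95 tcp [ 0.5909 -0.1262  0.0512] open 0.0599 q6 -0.67 q [ 0.06  0.52 -0.25  0.   -0.8  -0.67] | x 0.02 y -0.06 z 1.17 | w [ 0.02 -0.04 -0.05] | F [ 1.2 -0.  -1.7]
```

View pics/w5.png

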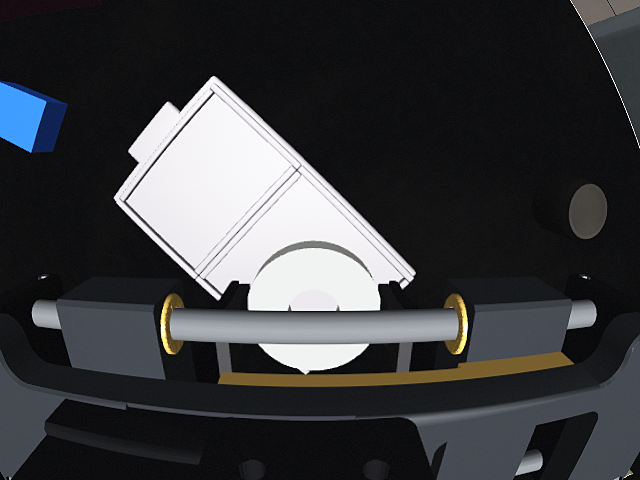

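The ring is over the wide bay, with the fingers near opposite corners at (220,295) and (410,275). I lower and release with a small opening.

carry_out --increments '[{"x":0.02,"y":-0.06,"z":0.5,"wx":0,"wy":0,"wz":0,"claw":0.5},{"x":0.02,"y":-0.06,"z":0.9,"wx":0,"wy":0,"wz":0,"claw":0.5},{"x":0.02,"y":-0.06,"z":1.15,"wx":0,"wy":0,"wz":0,"claw":0.5},{"x":0.02,"y":-0.06,"z":1.2,"wx":0,"wy":0,"wz":0,"claw":0.5},{"x":0.02,"y":-0.06,"z":1.2,"wx":0,"wy":0,"wz":0,"claw":0.5},{"x":0.02,"y":-0.06,"z":1.2,"wx":0,"wy":0,"wz":0,"claw":0.5}]'

```text
time_s: 13.5
tcp_pos: [0.5952, -0.1276, 0.0192]
ee_rot: [-1.456, 2.779, -0.007]
contact_force: [0.3, -0.2, -2.0]
opening: 0.0596
finger_force: 36.3
```

```bash
python3 -c "
from h import *
go2(.5919,-.1278,.0155,145.5)"
```

```text
t 13.50 tcp [ 0.5952 -0.1276  0.0192] open 0.0596 q6 -0.66 q [ 0.06  0.56 -0.27  0.   -0.73 -0.66] | x 0.07 y 0.09 z 0.12 | w [-0.07  0.02 -0.04] | F [ 0.3 -0.2 -2. ]
```

carry_out --increments '[{"x":0.07,"y":0.09,"z":0.12,"wx":0,"wy":0,"wz":0,"claw":0.5},{"x":0.07,"y":0.09,"z":0.15,"wx":0,"wy":0,"wz":0,"claw":0.5},{"x":0.07,"y":0.09,"z":0.15,"wx":0,"wy":0,"wz":0,"claw":0.82},{"x":0.07,"y":0.09,"z":0.15,"wx":0,"wy":0,"wz":0,"claw":0.82},{"x":0.07,"y":0.09,"z":0.15,"wx":0,"wy":0,"wz":0,"claw":0.82},{"x":0.07,"y":0.09,"z":-1,"wx":0,"wy":0,"wz":0,"claw":0.82},{"x":0.07,"y":0.09,"z":-2.3,"wx":0,"wy":0,"wz":0,"claw":0.8},{"x":0.07,"y":0.09,"z":-3.6,"wx":0,"wy":0,"wz":0,"claw":0.75}]'

```text
time_s: 14.17
tcp_pos: [0.5896, -0.1278, 0.1264]
ee_rot: [1.457, -2.783, 0.003]
contact_force: [0.8, 0.0, -0.1]
opening: 0.068
finger_force: 0.0
```

```bash
python3 -c "
from h import *
go2(.4486,-.2969,.13,100.5)"
```

```text
t 14.17 tcp [ 0.5896 -0.1278  0.1264] open 0.0680 q6 -0.66 q [ 0.06  0.43 -0.18  0.   -0.96 -0.66] | x 7.31 y 0.65 z -0.11 | w [-0.02 -0.01  8.96] | F [ 0.8  0.  -0.1]
```

```bash
python3 -c "
from h import *
go2(.4486,-.2969,.13,60)
c=dict(np.load('top.npz'));P=cloud(c)
print('pink',P[328,477],'w',P[293,497],P[307,508],'base',P[[225,240,255],[468,485,500]])
for s in (np.s_[200:240,340:384],):
    W=P[s].reshape(-1,3);print(np.median(W,0))"
```

```text
t 14.17 tcp [ 0.5896 -0.1278  0.1264] open 0.0680 q6 -0.66 q [ 0.06  0.43 -0.18  0.   -0.96 -0.66] | x 7.31 y 0.65 z -0.11 | w [-0.03  0.   17.06] | F [ 0.8  0.  -0.1]
pink [ 0.3670618  -0.36386776  0.06147868] w [ 0.44320469 -0.41414079  0.03513495] [ 0.41354374 -0.43466292  0.04364963] base [[ 0.58420975 -0.34605464  0.06122459]
 [ 0.55245179 -0.38118528  0.06438975]
 [ 0.52143936 -0.41280347  0.0638718 ]]
[ 0.59909269 -0.12248068  0.00735296]
```

carry_out --increments '[{"x":0.8,"y":0.1,"z":0,"wx":0,"wy":0,"wz":1.4,"claw":0.7},{"x":1.6,"y":0.2,"z":0,"wx":0,"wy":0,"wz":2.8,"claw":0.7},{"x":2.4,"y":0.2,"z":0,"wx":0,"wy":0,"wz":4.2,"claw":0.7},{"x":3.2,"y":0.3,"z":0,"wx":0,"wy":0,"wz":5.6,"claw":0.7},{"x":4,"y":0.4,"z":0,"wx":0,"wy":0,"wz":7,"claw":0.7},{"x":4.8,"y":0.4,"z":0,"wx":0,"wy":0,"wz":8.4,"claw":0.7},{"x":5.6,"y":0.5,"z":0,"wx":0,"wy":0,"wz":9.8,"claw":0.7},{"x":6.4,"y":0.6,"z":0,"wx":0,"wy":0,"wz":11.2,"claw":0.7}]'

```text
time_s: 14.83
tcp_pos: [0.4653, -0.276, 0.1259]
ee_rot: [0.029, 3.138, -0.003]
contact_force: [-0.4, -0.9, 0.2]
opening: 0.061
finger_force: 0.0
```

```bash
python3 -c "
from h import *
go2(.4486,-.2969,.105,60)"
```

```text
t 14.83 tcp [ 0.4653 -0.276   0.1259] open 0.0610 q6 -1.36 q [-0.23  0.33 -0.34  0.   -0.9  -1.36] | x 0.55 y -0.71 z 0.69 | w [-0.01  0.04  5.79] | F [-0.4 -0.9  0.2]
```

carry_out --increments '[{"x":0.3,"y":-0.3,"z":0,"wx":0,"wy":0,"wz":1.4,"claw":0.7},{"x":0.55,"y":-0.71,"z":0,"wx":0,"wy":0,"wz":2.8,"claw":0.7},{"x":0.55,"y":-0.71,"z":0.2,"wx":0,"wy":0,"wz":4.2,"claw":0.7},{"x":0.55,"y":-0.71,"z":0.4,"wx":0,"wy":0,"wz":5.79,"claw":0.7},{"x":0.55,"y":-0.71,"z":0.69,"wx":0,"wy":0,"wz":5.79,"claw":0.7},{"x":0.55,"y":-0.71,"z":0.69,"wx":0,"wy":0,"wz":5.79,"claw":0.7},{"x":0.55,"y":-0.71,"z":0.69,"wx":0,"wy":0,"wz":5.79,"claw":0.7}]' --newtons 20

```text
time_s: 15.42
tcp_pos: [0.4493, -0.2961, 0.1046]
ee_rot: [0.799, 3.036, -0.001]
contact_force: [0.1, -0.0, -0.4]
opening: 0.0608
finger_force: 0.0
```

```bash
python3 -c "
from h import *
go2(.4486,-.2969,.03,60)
c=cap('wrist');cv2.imwrite('pics/w6.png',c['frame'][...,::-1])"
```

```text
t 15.42 tcp [ 0.4493 -0.2961  0.1046] open 0.0608 q6 -1.81 q [-0.28  0.36 -0.37  0.   -0.84 -1.81] | x 0.01 y -0.03 z 2.49 | w [-0.    0.03  0.1 ] | F [ 0.1 -0.  -0.4]
```

View pics/w6.png

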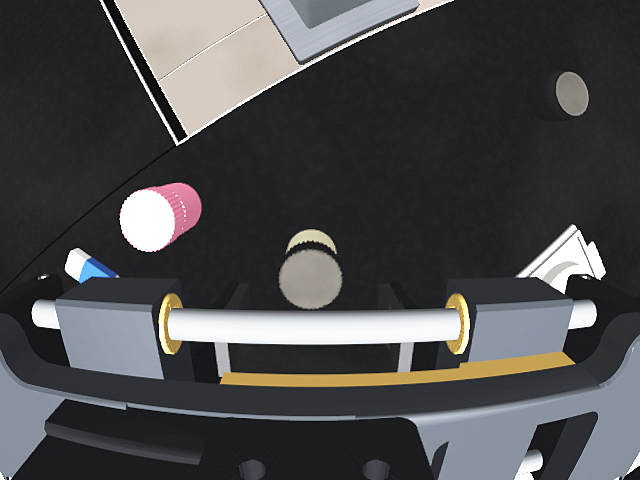

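The case cap at (311,279) is midway between the fingers, and the pink one at (150,220) is clear. I descend and grip.

carry_out --increments '[{"x":0.01,"y":-0.03,"z":0.9,"wx":0,"wy":0,"wz":0,"claw":0.7},{"x":0.01,"y":-0.03,"z":1.8,"wx":0,"wy":0,"wz":0,"claw":0.7},{"x":0.01,"y":-0.03,"z":2.45,"wx":0,"wy":0,"wz":0,"claw":0.7},{"x":0.01,"y":-0.03,"z":2.45,"wx":0,"wy":0,"wz":0,"claw":0.7},{"x":0.01,"y":-0.03,"z":2.45,"wx":0,"wy":0,"wz":0,"claw":0.35},{"x":0.01,"y":-0.03,"z":2.45,"wx":0,"wy":0,"wz":0,"claw":0.35},{"x":0.01,"y":-0.03,"z":2.45,"wx":0,"wy":0,"wz":0,"claw":0.35},{"x":0.01,"y":-0.03,"z":2.45,"wx":0,"wy":0,"wz":0,"claw":0.35}]'

```text
time_s: 16.13
tcp_pos: [0.4504, -0.2974, 0.0332]
ee_rot: [0.802, 3.03, -0.002]
contact_force: [-0.6, -0.8, 0.8]
opening: 0.0422
finger_force: 0.4
```

carry_out --increments '[{"x":0,"y":0,"z":0,"wx":0,"wy":0,"wz":0,"claw":0.3},{"x":0,"y":0,"z":0,"wx":0,"wy":0,"wz":0,"claw":0.3},{"x":0,"y":0,"z":0,"wx":0,"wy":0,"wz":0,"claw":0.3}]'

```text
time_s: 16.38
tcp_pos: [0.4503, -0.2975, 0.033]
ee_rot: [0.802, 3.031, -0.002]
contact_force: [0.5, 0.2, 6.0]
opening: 0.0385
finger_force: 20.0
```

```bash
python3 -c "
from h import *
go2(.6065,-.2064,.13,60)
go2(.6065,-.2064,.13,30)"
```

```text
t 16.38 tcp [ 0.4503 -0.2975  0.033 ] open 0.0385 q6 -1.81 q [-0.28  0.46 -0.44  0.   -0.67 -1.81] | x -3.05 y 5.22 z -3.21 | w [0.01 0.08 0.07] | F [0.5 0.2 6. ]
t 16.38 tcp [ 0.4503 -0.2975  0.033 ] open 0.0385 q6 -1.81 q [-0.28  0.46 -0.44  0.   -0.67 -1.81] | x -3.05 y 5.22 z -3.21 | w [0.03 0.08 6.07] | F [0.5 0.2 6. ]
```

carry_out --increments '[{"x":0,"y":0,"z":-1,"wx":0,"wy":0,"wz":0,"claw":0.3},{"x":0,"y":0,"z":-2.1,"wx":0,"wy":0,"wz":0,"claw":0.3},{"x":0,"y":0,"z":-3.2,"wx":0,"wy":0,"wz":0,"claw":0.3},{"x":-0.6,"y":1,"z":-3.2,"wx":0,"wy":0,"wz":1,"claw":0.3},{"x":-1.2,"y":2.1,"z":-3.2,"wx":0,"wy":0,"wz":2,"claw":0.3},{"x":-1.8,"y":3.2,"z":-3.2,"wx":0,"wy":0,"wz":3,"claw":0.3},{"x":-2.4,"y":4.2,"z":-3.2,"wx":0,"wy":0,"wz":3,"claw":0.3},{"x":-3.05,"y":5.22,"z":-3.2,"wx":0,"wy":0,"wz":3,"claw":0.3}]'

```text
time_s: 17.05
tcp_pos: [0.6066, -0.205, 0.128]
ee_rot: [1.193, 2.903, -0.0]
contact_force: [0.2, -1.5, -1.3]
opening: 0.0383
finger_force: 20.0
```

carry_out --increments '[{"x":0,"y":0,"z":0,"wx":0,"wy":0,"wz":0,"claw":0.3},{"x":0,"y":0,"z":0.7,"wx":0,"wy":0,"wz":0,"claw":0.3},{"x":0,"y":0,"z":1,"wx":0,"wy":0,"wz":0,"claw":0.3},{"x":0,"y":0,"z":1,"wx":0,"wy":0,"wz":0,"claw":0.3}]'

```text
time_s: 17.38
tcp_pos: [0.6034, -0.2057, 0.0947]
ee_rot: [-1.194, -2.903, 0.003]
contact_force: [-0.9, -0.2, -0.6]
opening: 0.0385
finger_force: 20.0
```

```bash
python3 -c "
from h import *
go2(.6065,-.2064,.043,45)
c=cap('wrist');cv2.imwrite('pics/w7.png',c['frame'][...,::-1])"
```

```text
t 17.38 tcp [ 0.6034 -0.2057  0.0947] open 0.0385 q6 -2.28 q [-0.07  0.52 -0.12  0.   -0.94 -2.28] | x -0.09 y 0.06 z 1.72 | w [-0.03 -0.03  0.06] | F [-0.9 -0.2 -0.6]
```

View pics/w7.png

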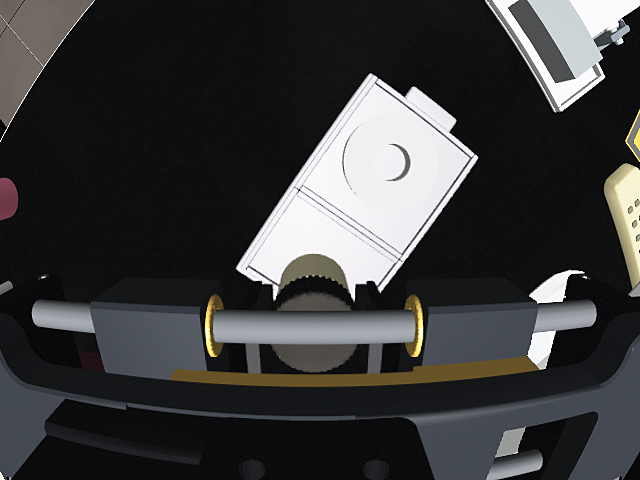

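The ring lies centred in the wide bay at (390,160), and the case is above the narrow bay. I lower it.

carry_out --increments '[{"x":-0.09,"y":0.06,"z":0.6,"wx":0,"wy":0,"wz":0,"claw":0.3},{"x":-0.09,"y":0.06,"z":1.1,"wx":0,"wy":0,"wz":0,"claw":0.3},{"x":-0.09,"y":0.06,"z":1.5,"wx":0,"wy":0,"wz":0,"claw":0.3},{"x":-0.09,"y":0.06,"z":1.65,"wx":0,"wy":0,"wz":0,"claw":0.3},{"x":-0.09,"y":0.06,"z":1.65,"wx":0,"wy":0,"wz":0,"claw":0.3},{"x":-0.09,"y":0.06,"z":1.65,"wx":0,"wy":0,"wz":0,"claw":0.3}]'

```text
time_s: 17.93
tcp_pos: [0.6097, -0.2073, 0.0492]
ee_rot: [1.192, 2.901, -0.001]
contact_force: [0.3, 0.0, -0.6]
opening: 0.0389
finger_force: 20.0
```

```bash
python3 -c "
from h import *
go2(.6065,-.2064,.0405,45)"
```

```text
t 17.93 tcp [ 0.6097 -0.2073  0.0492] open 0.0389 q6 -2.28 q [-0.08  0.57 -0.15  0.   -0.84 -2.28] | x 0.10 y -0.05 z 0.29 | w [0.02 0.05 0.07] | F [ 0.3  0.  -0.6]
```

carry_out --increments '[{"x":0.05,"y":0,"z":0.12,"wx":0,"wy":0,"wz":0,"claw":0.3},{"x":0.05,"y":0,"z":0.2,"wx":0,"wy":0,"wz":0,"claw":0.3},{"x":0.05,"y":0,"z":0.24,"wx":0,"wy":0,"wz":0,"claw":0.3},{"x":0.05,"y":0,"z":0.24,"wx":0,"wy":0,"wz":0,"claw":0.3},{"x":0.05,"y":0,"z":0.24,"wx":0,"wy":0,"wz":0,"claw":0.3}]'

```text
time_s: 18.35
tcp_pos: [0.6085, -0.2059, 0.0416]
ee_rot: [1.192, 2.902, -0.001]
contact_force: [0.4, 0.1, 0.4]
opening: 0.0384
finger_force: 20.0
```

carry_out --increments '[{"x":0,"y":0,"z":0.03,"wx":0,"wy":0,"wz":0,"claw":0.3},{"x":0,"y":0,"z":0.03,"wx":0,"wy":0,"wz":0,"claw":0.48},{"x":0,"y":0,"z":0.03,"wx":0,"wy":0,"wz":0,"claw":0.6},{"x":0,"y":0,"z":0.03,"wx":0,"wy":0,"wz":0,"claw":0.6},{"x":0,"y":0,"z":0.03,"wx":0,"wy":0,"wz":0,"claw":0.6},{"x":0,"y":0,"z":-1,"wx":0,"wy":0,"wz":0,"claw":0.65},{"x":0,"y":0,"z":-2.2,"wx":0,"wy":0,"wz":0,"claw":0.65},{"x":0,"y":0,"z":-3.4,"wx":0,"wy":0,"wz":0,"claw":0.65}]'

```text
time_s: 19.02
tcp_pos: [0.6073, -0.2057, 0.1436]
ee_rot: [1.193, 2.905, -0.002]
contact_force: [0.6, -0.2, 1.2]
opening: 0.0557
finger_force: 0.0
```

```bash
python3 -c "
from h import *
go2(.46,-.21,.2,60)"
```

```text
t 19.02 tcp [ 0.6073 -0.2057  0.1436] open 0.0557 q6 -2.28 q [-0.07  0.47 -0.06  0.   -1.04 -2.28] | x 3.39 y -3.55 z -1.88 | w [-0.01  0.02 -2.93] | F [ 0.6 -0.2  1.2]
```

Retreat clear of the top view and check everything.

carry_out --increments '[{"x":0,"y":0,"z":-1,"wx":0,"wy":0,"wz":0,"claw":0.65},{"x":0.8,"y":-0.8,"z":-1.9,"wx":0,"wy":0,"wz":0,"claw":0.65},{"x":1.7,"y":-1.7,"z":-1.9,"wx":0,"wy":0,"wz":-1,"claw":0.65},{"x":2.6,"y":-2.6,"z":-1.9,"wx":0,"wy":0,"wz":-2,"claw":0.65},{"x":3.4,"y":-3.5,"z":-1.9,"wx":0,"wy":0,"wz":-3,"claw":0.65},{"x":3.8,"y":-4,"z":-1.9,"wx":0,"wy":0,"wz":-3,"claw":0.65},{"x":3.8,"y":-4,"z":-1.9,"wx":0,"wy":0,"wz":-3,"claw":0.65},{"x":3.8,"y":-4,"z":-1.9,"wx":0,"wy":0,"wz":-3,"claw":0.65}]'

```text
time_s: 19.68
tcp_pos: [0.4419, -0.211, 0.2006]
ee_rot: [0.804, 3.031, -0.001]
contact_force: [0.3, -0.5, -0.0]
opening: 0.0565
finger_force: 0.0
```

```bash
python3 - <<'E'
from h import *
c=cap('top');P=cloud(c)
cv2.imwrite('pics/t9.png',cv2.resize(c['frame'][165:320,150:470],(800,388),interpolation=cv2.INTER_CUBIC)[...,::-1])
for n,(u,v),r,lo,hi in [('blkR',(298,213),22,.056,.075),('blkL',(225,200),22,.056,.075),('ring',(362,224),22,.017,.035),('case',(400,217),22,.05,.09),('short',(168,284),18,.042,.06)]:
    W=P[v-r:v+r,u-r:u+r].reshape(-1,3);T=W[(W[:,2]>lo)&(W[:,2]<hi)]
    print(n,len(T),np.median(T,0).round(4),[np.round(x,1) for x in cv2.minAreaRect((T[:,:2]*1000).astype(np.float32))] if len(T) else '')
print(ctrl.get_obs()['tcp_pos'])
E
```

```text
blkR 347 [0.6025 0.0245 0.0625] [array([595.9,  21.6]), array([34.2, 60.3]), np.float64(81.9)]
blkL 462 [0.6188 0.1799 0.0618] [array([628.6, 192.4]), array([60.9, 80.6]), np.float64(87.8)]
ring 298 [ 0.601  -0.1236  0.023 ] [array([ 596.7, -122. ]), array([60.6, 54. ]), np.float64(50.4)]
case 276 [ 0.6053 -0.2048  0.0665] [array([ 606.4, -205.2]), array([36.9, 36.8]), np.float64(85.4)]
short 266 [0.4439 0.2915 0.0494] [array([443.4, 291.7]), array([36.2, 36.3]), np.float64(0.6)]
[ 0.44286209 -0.21098157  0.20038791]
```

View pics/t9.png

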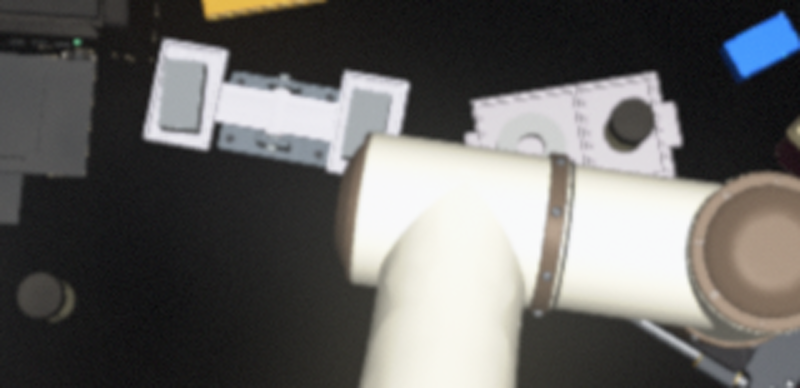

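Both blocks lie in their pans with tops at about 62 mm, so the rocker is level. The ring (~(530,130)) is in the wide bay, the tall case (630,122) stands in the narrow bay with its top at 67 mm, and the short case has not moved. I hand the job in.

```bash
python3 -c "
from h import *
print(ctrl.finish_job())"
```

```text
the job is handed in; nothing more can be done
None
```

Both kits are made up and the job is handed in at about 20 s on the robot's clock; `finish_job()` returned no verdict, but the last camera check had every piece in place, the rocker level and the short case where it started.

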